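# Wind up the freshness timer at the coffee counter

## Robot

A 6-joint arm with a two-finger parallel gripper is mounted at the origin on the work surface. World frame = base frame: x ahead of the robot, y to its left, z up, the work surface at z = 0. Lengths are in mm, angles in degrees, forces in N, time in s.
With the tool pointing down it reaches from about 350 to 850 mm from the base axis. Payload 8.1 kg.
Tool frame: the origin (TCP) lies between the finger pads; the fingertips stand nose_length ahead of it and the grasp point (between the pads) lies 6 mm ahead of it (nose_length is the distance from the TCP to the fingertips, in mm); z points along the fingers, y is the line along which they close (so a half turn about z gives the same grasp; the last joint's range is limited). The gripper opens to 85 mm and grips with 20 to 120 N. Pads are 22 mm wide; open, the fingers measure 114 mm over their backs; the gripper's body (76 mm by 85 mm) begins 54 mm behind the grasp point. The pads swing forward as they close: fully open they stand 13 mm farther back than shut.
Start: joints at [-69.294, 7.471, 85.268, -0, 87.261, -4.893], TCP at [259.269, -541.096, 256.292] pointing down, gripper open.
Joint ranges: [-169.43, 169.43], [-51.17, 129.36], [1.28, 143.12], [-76.62, 256.62], [0, 156.53], [-152.29, 152.29]. Speed limits (degrees/s): [136.94, 136.94, 159.86, 180, 180, 180].

## Interface

Orientations are given as a 3x3 rotation matrix whose columns are the frame's x, y, z axes.
In Python, from cell import state, camera, hand_in, nose_length gives the robot as it stands. The module is installed in compiled form; this text tells all that it offers.
- The arm moves only by the shell command python3 -m pendant 'ROWS' [OPENING] [FORCE]. ROWS is text: rows parted by semicolons, each of 6 numbers parted by spaces: the shift along the world's x, y, z in cm, then the turn, a rotation vector about the world's x, y, z in rad. A call has 1 to 10 rows; each row is the pose to reach, as a shift and turn from the pose commanded when the call began; what a row does not reach only later rows make up. A row lasts 1/10 s, in which the tool goes at most 50 mm and 8.59 degrees, less where a joint would pass 70% of its speed; a pose out of reach is approached as far as the arm can. A call with a gripper value outside its range is refused whole. OPENING is the finger opening in cm, from 0 to 8.54, set as the call begins (- or left out, the last holds). The fingers move at their own pace and stop on an object; FORCE is the grip in N (left out, the last holds). Time passes only in rows, so rows that repeat a pose let the fingers close. It gives the time, the measured TCP pose, the force, the opening and the grip force at its end, in the units of the state.
- state(): the state, without advancing time (a new reading comes with each control period).
- camera(name): name is "scene" or "top" or "wrist"; returns a dict with "img" (384x512x3 uint8, red, green, blue), "z_map" (384x512 float32, mm along the optical axis (not along the pixel's ray), 0 where there is no reading), "K" (3x3 intrinsics, pixels), "R" (3x3) and "t" (3): a world point X has camera coordinates R X + t; the wrist camera has in their place "tool_from_camera" (4x4, takes a point from camera to tool coordinates, whose origin is the TCP and whose axes are the flange's). Camera axes: x right, y down, z forward; pixel columns grow to the right and rows downward; lengths in mm; the calibration is good to about 2 mm. A picture is of the moment at which its call begins: read the wrist's pose just before it.
- hand_in(): hands the job in; it is judged then, once.
The state is a dict: "time": time; "qpos": joint angles; "joint_velocities": joint speeds; "joint_efforts": joint torques, N m; "ee_pos": TCP position; "tcp_rot": TCP orientation; "ft_force": force on the tool from outside, world axes, zero at the start; "ft_torque": the same for the moment, N m; "finger_gap": opening from 0.0 (shut) to 1.0 (fully open); "finger_force": force on a finger pad.
Only numpy, scipy, OpenCV 4.12 (cv2) and the standard library are available. Lean on these libraries where they do the work, as an engineer would, in place of code of your own. Each camera call takes 0.05 s, during which the arm holds its last target. There are 200 camera calls.

## Task

A fresh batch has gone into the coffee flask with the purple band: wind up the purple clockwork timer on the counter. Turn its brass key clockwise (seen from above) in part turns of the hand, letting go about midway and taking a fresh hold at least once, until its black pointer is on the red mark where the key stops, and leave it there. Do not touch the orange and the green timer.

Things in the scene. Friction and masses are not known exactly. Their poses are not given: they have to be found in the camera images.
- purple_key (a joint): Turn (rad) of the purple timer's brass key about the timer's axis: grows clockwise from above, 0 unwound, hard stop at 2.8 (fully wound); starts at 0 to 0.5. Needs at most 0.18 N m (spring 0.02 per rad, brake 0.12); the brake holds it where let go. Its wing is an upright plate 40 mm long, 10 mm thick, from 56 to 92 mm above the counter: pinch its thickness from above, 76 mm above the counter.
- purple_timer: Fixed purple drum, 84 mm across, top 50 mm above the counter, with a white dial. Origin on its axis at counter height, z up. At key value q the wing's length and the flat black pointer at its foot (one side only, 35 mm long) lie along the timer's x axis turned by -q about z. Red arc on the dial: centred at -2.8 rad from x, 0.23 rad to each side.
- orange_timer: The same timer and key in orange, fixed; origin on its axis at counter height. Not to be touched. The three timers stand roughly in a row across the counter, in any order, axes at least 140 mm apart.
- green_timer: The same timer and key in green, fixed; origin on its axis at counter height. Not to be touched.

How it is judged (in metres and radians):
On the way:
1. the purple key is part wound (between 0.8 and 2.4 rad) and let go of (value of joint purple_key between 0.8 and 2.4 rad and contact force between the fingers and purple_timer below 0.2 N), for 0.1 s.
At the end, for the whole second after the job is handed in: The purple timer's key is wound to its stop, within 0.23 rad (13 degrees: the pointer is on the red arc), and stays there at rest (value of joint purple_key above 2.57 rad and velocity of joint purple_key between -0.05 and 0.05 rad/s); the robot touches nothing.
It fails at once if the orange timer is touched (over 1 N) (contact force between any of the fingers, the arm and orange_timer above 1 N).
It fails at once if the green timer is touched (over 1 N) (contact force between any of the fingers, the arm and green_timer above 1 N).
It also fails if it takes over 45 s, if anything falls off the work surface, if the arm or the gripper's body presses on something with over 40 N, if the wrist force passes 120 N, or if a joint passes its speed limit or range.

## Working session

There is one attempt and no reset: what is moved stays moved. The work goes in short steps, Python scripts to look and compute and a shell command to move; the robot and the scene stay as the last step left them, time stands still between calls to the robot, and variables do not carry over. Pictures are saved under pics/ and viewed, at most 10 in all, crops included, and the job is handed in when it is done.

```bash
mkdir -p pics; python3 - <<'E'
from cell import state,camera,nose_length
import cv2,numpy as np
print(nose_length() if callable(nose_length) else nose_length); s=state(); print(s['time'],s['ee_pos'],s['tcp_rot'],s['finger_gap'])
a=camera('top');b=camera('scene')
np.savez('v.npz',**{n+k:c[k] for n,c in(('top',a),('scene',b)) for k in c})
for n,c in(('top',a),('scene',b)): cv2.imwrite(f'pics/{n}.png',c['img'][...,::-1]); print(n,c['R'],c['t'],c['K'])
E
```

```text
25.0
0.0 [ 259.0866478  -540.615977    255.23522499] [[ 9.01851805e-01  4.32045014e-01 -6.54163177e-04]
 [ 4.32045478e-01 -9.01850125e-01  1.74842693e-03]
 [ 1.65441995e-04 -1.85945022e-03 -9.99998258e-01]] 0.9974181479800261
top [[-0.00190185 -0.99998802 -0.00451007]
 [-0.99786064  0.0021925  -0.06534014]
 [ 0.06534925  0.00437615 -0.99785286]] [ 17.92360938 539.13228541 792.22272069] [[348.09640529   0.         252.05756769]
 [  0.         348.09640529 192.19248593]
 [  0.           0.           1.        ]]
scene [[ 0.01424917  0.99976622  0.01626273]
 [ 0.8266835  -0.00262976 -0.56266106]
 [-0.56248675  0.02146158 -0.82652771]] [ -40.80389059 -409.0474433  1192.81333715] [[380.93444443   0.         262.28614988]
 [  0.         380.93444443 186.2453285 ]
 [  0.           0.           1.        ]]
```

View pics/top.png

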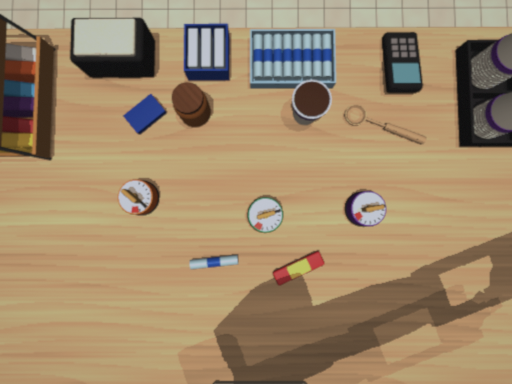

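View pics/scene.png

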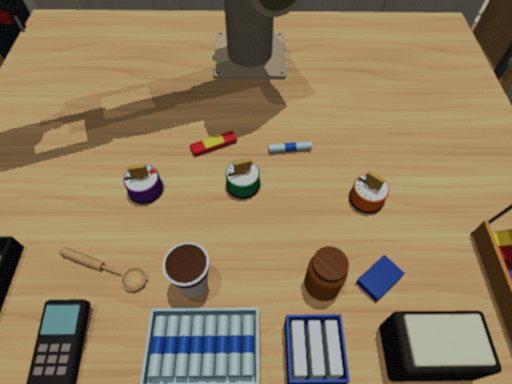

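The top view shows the purple timer at about (367,209), green at (265,214) and orange at (138,197). In the scene view purple is at (143,183). Next I measure the dial, wing and red mark from both views.

```bash
cat > h.py <<'E'
import numpy as np,cv2
def ray(K,R,t,p):
    d=R.T@np.linalg.solve(K,[p[0],p[1],1.]); return -R.T@t,d/np.linalg.norm(d)
def onplane(K,R,t,p,z):
    o,d=ray(K,R,t,p); return o+d*(z-o[2])/d[2]
def tri(r1,r2):
    (a,u),(b,v)=r1,r2; s=np.linalg.lstsq(np.c_[u,-v],b-a,rcond=None)[0]
    P,Q=a+s[0]*u,b+s[1]*v; return (P+Q)/2,np.linalg.norm(P-Q)
def masks(img):
    h=cv2.cvtColor(img,cv2.COLOR_RGB2HSV); H,S,V=[h[...,i].astype(int) for i in range(3)]
    return dict(white=(S<60)&(V>150),brass=(H>10)&(H<28)&(S>120)&(V>70),red=((H<6)|(H>174))&(S>130)&(V>120),black=(V<60),purple=(H>120)&(H<150)&(S>80))
E
python3 - <<'E'
from h import *
v=np.load('v.npz'); C={}
for n,(x,y,w) in dict(top=(366,208,24),scene=(143,180,26)).items():
    K,R,t=[v[n+k] for k in 'KRt']; im=v[n+'img']
    big=cv2.resize(im[y-w:y+w,x-w:x+w],None,fx=8,fy=8,interpolation=cv2.INTER_NEAREST)[...,::-1]
    cv2.imwrite(f'pics/c_{n}.png',big)
    M=masks(im)
    yy,xx=np.mgrid[:384,:512]; near=np.hypot(xx-x,yy-y)<w
    w_=np.argwhere(M['white']&near)[:,::-1]
    dial=cv2.minEnclosingCircle(cv2.convexHull(w_.astype(np.float32)))
    print(n,'dial',dial,onplane(K,R,t,dial[0],50))
    # wing: brass components fully inside the dial hull
    hull=np.zeros(im.shape[:2],np.uint8); cv2.fillConvexPoly(hull,cv2.convexHull(w_.astype(np.int32)),1)
    for k in('brass','red','black'):
        m=np.argwhere(M[k]&(hull>0))[:,::-1]
        if len(m)<3: print(k,len(m)); continue
        c=m.mean(0); C[n,k]=ray(K,R,t,c); r=cv2.minAreaRect(m.astype(np.float32))
        z={'brass':92,'red':50,'black':52}[k]
        P=np.array([onplane(K,R,t,q,z)[:2] for q in m]); ev=np.linalg.eigh(np.cov(P.T))[1][:,1]
        print(k,len(m),c,onplane(K,R,t,c,z),'axis',np.degrees(np.arctan2(ev[1],ev[0])))
    C[n,'dial']=ray(K,R,t,dial[0])
for k in('dial','red','brass'):
    if ('top',k) in C and ('scene',k) in C: print(k,tri(C['top',k],C['scene',k]))
a=cv2.imread('pics/c_top.png');b=cv2.imread('pics/c_scene.png'); h=max(len(a),len(b))
cv2.imwrite('pics/c.png',cv2.resize(np.hstack([cv2.resize(a,(400,400)),cv2.resize(b,(400,400))]),None,fx=1,fy=1))
E
```

```text
top dial ((369.2389831542969, 208.3135528564453), 17.423229217529297) [ 500.55725916 -243.80356598   50.        ]
brass 72 [373.22222222 207.54166667] [ 501.38762705 -238.29043131   92.        ] axis 98.32074105954695
red 28 [357.85714286 215.5       ] [ 484.66277574 -218.18447958   50.        ] axis -159.99548296022252
black 0
scene dial ((139.56060791015625, 176.5), 16.628496170043945) [ 501.31044061 -245.64016045   50.        ]
brass 158 [138.63291139 171.86075949] [ 519.23627665 -234.21880699   92.        ] axis 102.14042491488293
red 19 [151.84210526 170.89473684] [ 485.54955273 -220.27447931   50.        ] axis 92.83737921797909
black 7 [128.85714286 177.85714286] [ 506.45829386 -268.2711537    52.        ] axis 96.44040490850435
dial (array([ 500.62555313, -245.12706163,   48.8262176 ]), np.float64(1.7761751279986593))
red (array([ 484.70355736, -219.65683776,   48.62816402]), np.float64(2.0393516138961485))
brass (array([ 501.79490055, -244.57406717,   68.80254343]), np.float64(3.1594133611789434))
```

View pics/c.png

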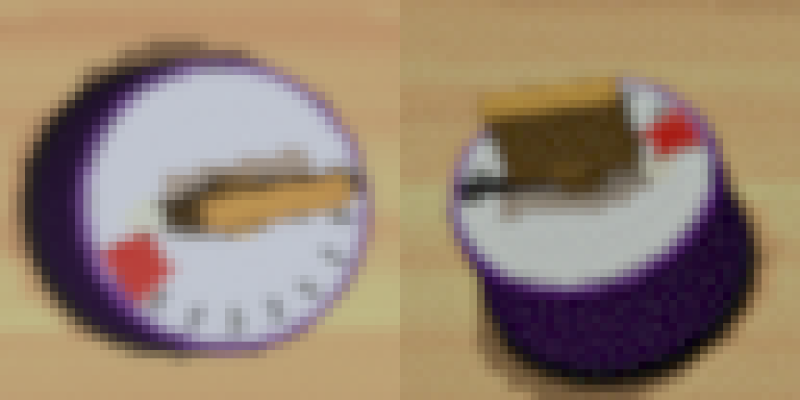

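The two-view heights agree with the text: dial about 49 mm. The axis is at about (501,−245), the pointer direction is about −80° and the red mark about 122°, so q is roughly 0.05. I'll move above it with the closing line at 10°, then look with the wrist camera.

```bash
R='24.2 29.6 -6.6 0 0 1.3'; python3 -m pendant '24.2 29.6 -6.6 0 0 1.3;24.2 29.6 -6.6 0 0 1.3;24.2 29.6 -6.6 0 0 1.3;24.2 29.6 -6.6 0 0 1.3;24.2 29.6 -6.6 0 0 1.3;24.2 29.6 -6.6 0 0 1.3;24.2 29.6 -6.6 0 0 1.3;24.2 29.6 -6.6 0 0 1.3;24.2 29.6 -6.6 0 0 1.3;24.2 29.6 -6.6 0 0 1.3' 8.5 40
python3 -m pendant '0 0 0 0 0 0;0 0 0 0 0 0'
cat > w.py <<'E'
import sys
from h import *
from cell import state,camera
s=state(); c=camera('wrist'); T=np.eye(4); T[:3,:3]=s['tcp_rot']; T[:3,3]=s['ee_pos']
W=T@c['tool_from_camera']; R=W[:3,:3].T; t=-R@W[:3,3]; K=c['K']
cv2.imwrite(f'pics/{sys.argv[1]}.png',c['img'][...,::-1])
np.savez(sys.argv[1]+'.npz',img=c['img'],K=K,R=R,t=t,z=c['z_map'])
print(s['time'],s['ee_pos'],s['qpos'],np.degrees(np.arctan2(*s['tcp_rot'][[1,0],1])))
pr=lambda X:(lambda q:q[:2]/q[2])(K@(R@np.array(X)+t))
print('wing px',pr([501,-245,92]),'red',pr([484.7,-219.7,50]))
E
python3 w.py w1
```

```text
time: 1.1
ee_pos: [501.5, -243.7, 189.4]
tcp_rot: [[-0.179, 0.984, -0.001], [0.984, 0.179, 0.001], [0.001, -0.001, -1.0]]
ft_force: [0.3, -0.3, -0.5]
finger_gap: 0.996
finger_force: 0.0
time: 1.3
ee_pos: [500.9, -245.9, 190.4]
tcp_rot: [[-0.171, 0.985, 0.0], [0.985, 0.171, -0.0], [-0.0, -0.0, -1.0]]
ft_force: [-0.3, 1.0, 0.2]
finger_gap: 0.996
finger_force: 0.0
1.3 [ 500.86471153 -245.86071521  190.382416  ] [-3.14050483e+01  3.28750601e+00  9.66748706e+01 -8.61417515e-03
  8.00309571e+01 -4.12758825e+01] 9.872324932620241
wing px [261.97624585 201.19308586] red [247.19714245 148.66307602]
```

View pics/w1.png

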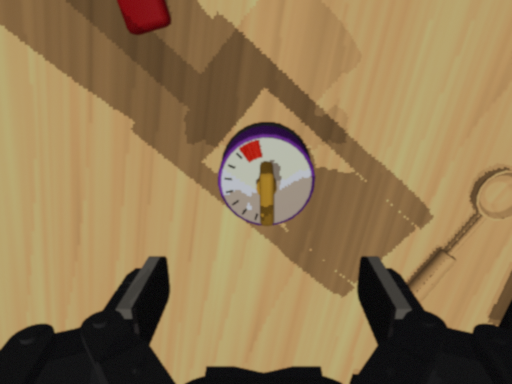

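The wing is at about (266,193), nearly vertical in the picture and midway between the fingers. Red is at (252,150). Next I take its exact centre and angle.

```bash
python3 - <<'E'
from h import *
v=np.load('w1.npz'); K,R,t=v['K'],v['R'],v['t']; im=v['img']; M=masks(im)
yy,xx=np.mgrid[:384,:512]; near=np.hypot(xx-267,yy-178)<55
w=np.argwhere(M['white']&near)[:,::-1]; d=cv2.minEnclosingCircle(cv2.convexHull(w.astype(np.float32))); print('dial',d,onplane(K,R,t,d[0],50))
h=np.hypot(xx-267,yy-190)<36
m=(M['brass']&h).astype(np.uint8); n,l,st,ce=cv2.connectedComponentsWithStats(m); i=1+st[1:,4].argmax(); m=l==i
tops=m&(v['z']<v['z'][m].min()+8); print(st[i],ce[i])
for k in(m,tops):
    p=np.argwhere(k)[:,::-1]; P=np.array([onplane(K,R,t,q,92)[:2] for q in p]); ev=np.linalg.eigh(np.cov(P.T))[1][:,1]
    print(len(p),P.mean(0),np.degrees(np.arctan2(ev[1],ev[0])),cv2.minAreaRect(P.astype(np.float32)))
r=np.argwhere(M['red']&near)[:,::-1].mean(0);print('red',onplane(K,R,t,r,50))
E
```

```text
dial ((266.0, 180.0), 45.398338317871094) [ 503.72005348 -242.48520263   50.        ]
[257 162  19  64 870] [266.26781609 193.21149425]
870 [ 502.93079885 -238.92426638] 100.5705982326369 ((502.9177551269531, -239.70144653320312), (12.293258666992188, 46.107383728027344), 10.632676124572754)
1 [ 503.70337292 -228.90879298] nan ((503.703369140625, -228.90879821777344), (0.0, 0.0), 0.0)
red [ 488.02608666 -220.4668053    50.        ]<stdin>:9: RuntimeWarning: Degrees of freedom <= 0 for slice
  c *= np.true_divide(1, fact)
  c *= np.true_divide(1, fact)
```

```bash
python3 -m pendant '0.15 0.15 -4 0 0 0.01;0.15 0.15 -8 0 0 0.01;0.15 0.15 -10.8 0 0 0.01;0.15 0.15 -10.8 0 0 0.01;0.15 0.15 -10.8 0 0 0.01' 8.5 40
python3 -m pendant '0 0 0 0 0 0;0 0 0 0 0 0;0 0 0 0 0 0;0 0 0 0 0 0;0 0 0 0 0 0;0 0 0 0 0 0;0 0 0 0 0 0;0 0 0 0 0 0' 0 40; python3 w.py w2
```

```text
time: 1.85
ee_pos: [502.4, -244.1, 82.7]
tcp_rot: [[-0.183, 0.983, -0.001], [0.983, 0.183, 0.0], [0.0, -0.001, -1.0]]
ft_force: [1.0, -1.4, 0.6]
finger_gap: 0.996
finger_force: 0.0
time: 2.65
ee_pos: [502.9, -243.8, 83.0]
tcp_rot: [[-0.185, 0.983, 0.0], [0.983, 0.185, -0.0], [-0.0, 0.0, -1.0]]
ft_force: [-2.1, -0.6, 6.0]
finger_gap: 0.152
finger_force: 39.0
2.65 [ 502.87141664 -243.77944308   83.00963371] [-3.11100140e+01  9.89335255e+00  1.01463142e+02 -1.68761951e-02
  6.86232595e+01 -4.17614972e+01] 10.657632720755295
wing px [255.06522103 304.86610499] red [233.14544796 199.69415851]
```

Gripped at 39 N with little side load. Now a clockwise turn of 1.4 rad.

```bash
python3 -m pendant '0 0 0 0 0 -0.14;0 0 0 0 0 -0.28;0 0 0 0 0 -0.42;0 0 0 0 0 -0.56;0 0 0 0 0 -0.7;0 0 0 0 0 -0.84;0 0 0 0 0 -0.98;0 0 0 0 0 -1.12;0 0 0 0 0 -1.26;0 0 0 0 0 -1.4'
python3 -m pendant '0 0 0 0 0 0;0 0 0 0 0 0'; python3 -m pendant '0 0 0 0 0 0;0 0 0 0 0 0;0 0 0 0 0 0;0 0 0 0 0 0;0 0 0 0 0 0;0 0 0 0 0 0;0 0 0 0 0 0' 8.5
python3 w.py w3
```

```text
time: 3.7
ee_pos: [503.3, -244.0, 83.0]
tcp_rot: [[0.939, 0.344, 0.001], [0.344, -0.939, -0.001], [0.001, 0.001, -1.0]]
ft_force: [-0.3, -0.5, 3.9]
finger_gap: 0.152
finger_force: 39.0
time: 3.9
ee_pos: [503.3, -244.0, 83.0]
tcp_rot: [[0.936, 0.353, 0.001], [0.353, -0.936, -0.001], [0.001, 0.001, -1.0]]
ft_force: [1.4, -0.8, 4.2]
finger_gap: 0.151
finger_force: 39.2
time: 4.6
ee_pos: [502.8, -243.6, 82.3]
tcp_rot: [[0.937, 0.349, -0.0], [0.349, -0.937, 0.0], [-0.0, -0.0, -1.0]]
ft_force: [0.8, -0.1, -0.3]
finger_gap: 0.996
finger_force: 0.0
4.6 [ 502.75921263 -243.58739288   82.28563601] [-3.11088024e+01  9.93998232e+00  1.01494672e+02  2.69894765e-04
  6.85681119e+01  3.84407879e+01] -69.54968892604171
wing px [264.28166732 310.8641646 ] red [206.91385914 266.42202139]
```

View pics/w3.png

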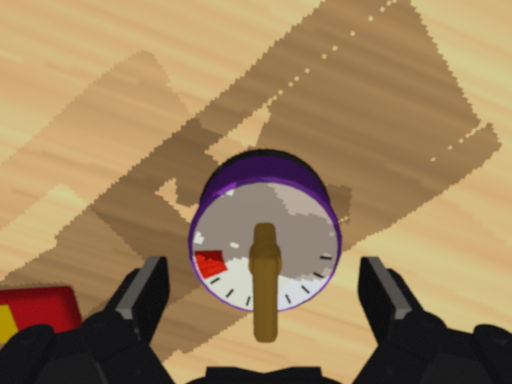

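The wing (265,285) turned with the hand and the fingers are fully open, so q is about 1.5. I'll take a fresh hold here, since the last joint has range to finish, and turn the remaining ~1.3 rad.

```bash
python3 -m pendant '0 0 0 0 0 0;0 0 0 0 0 0;0 0 0 0 0 0;0 0 0 0 0 0;0 0 0 0 0 0;0 0 0 0 0 0;0 0 0 0 0 0;0 0 0 0 0 0' 0 40
python3 -m pendant '0 0 0 0 0 -0.14;0 0 0 0 0 -0.28;0 0 0 0 0 -0.42;0 0 0 0 0 -0.56;0 0 0 0 0 -0.7;0 0 0 0 0 -0.84;0 0 0 0 0 -0.98;0 0 0 0 0 -1.1;0 0 0 0 0 -1.18;0 0 0 0 0 -1.18'
python3 -c "from cell import state;s=state();print(s['ft_torque'],s['qpos'][5])"
python3 -m pendant '0 0 0 0 0 -0.03;0 0 0 0 0 -0.06;0 0 0 0 0 -0.09;0 0 0 0 0 -0.09'
python3 -c "from cell import state;s=state();print(s['ft_torque'],s['qpos'][5])"
python3 -m pendant '0 0 0 0 0 -0.02;0 0 0 0 0 -0.04;0 0 0 0 0 -0.04'
python3 -c "from cell import state;s=state();print(s['ft_torque'],s['qpos'][5])"
```

```text
time: 5.45
ee_pos: [503.0, -244.1, 82.6]
tcp_rot: [[0.937, 0.349, 0.001], [0.349, -0.937, -0.001], [0.0, 0.001, -1.0]]
ft_force: [0.6, -4.2, -0.7]
finger_gap: 0.154
finger_force: 39.0
time: 6.45
ee_pos: [503.0, -244.2, 82.6]
tcp_rot: [[0.678, -0.735, 0.001], [-0.735, -0.678, -0.001], [0.001, 0.0, -1.0]]
ft_force: [1.3, -4.7, -0.7]
finger_gap: 0.15
finger_force: 39.0
[-0.85520115 -0.12938186  0.08595359] 106.22249832053818
time: 6.85
ee_pos: [503.0, -244.2, 82.5]
tcp_rot: [[0.61, -0.792, 0.001], [-0.792, -0.61, -0.001], [0.001, 0.0, -1.0]]
ft_force: [0.6, -4.7, -0.1]
finger_gap: 0.151
finger_force: 39.0
[-0.90887029 -0.12093499  0.08908108] 111.269231484747
time: 7.15
ee_pos: [502.9, -244.2, 82.5]
tcp_rot: [[0.579, -0.816, 0.001], [-0.816, -0.579, -0.001], [0.001, 0.0, -1.0]]
ft_force: [-0.8, -5.1, -0.3]
finger_gap: 0.151
finger_force: 39.0
[-0.87494908 -0.13953134  0.13356382] 113.53945836272729
```

```bash
python3 -m pendant '0 0 0 0 0 -0.03;0 0 0 0 0 -0.05;0 0 0 0 0 -0.05'
python3 -c "from cell import state;s=state();print(s['ft_torque'],s['qpos'][5])"
python3 -m pendant '0 0 0 0 0 0;0 0 0 0 0 0;0 0 0 0 0 0;0 0 0 0 0 0;0 0 0 0 0 0;0 0 0 0 0 0;0 0 0 0 0 0' 8.5
python3 -m pendant '0 0 4 0 0 0;0 0 8 0 0 0;0 0 10 0 0 0;0 0 10 0 0 0;0 0 10 0 0 0'
python3 w.py w4
```

```text
time: 7.45
ee_pos: [503.0, -244.2, 82.6]
tcp_rot: [[0.537, -0.844, 0.001], [-0.844, -0.537, -0.001], [0.001, 0.0, -1.0]]
ft_force: [-0.2, -4.7, -0.0]
finger_gap: 0.158
finger_force: 39.0
[-0.91056187 -0.11787177  0.12319867] 116.4055277983984
time: 8.15
ee_pos: [502.8, -243.6, 82.3]
tcp_rot: [[0.538, -0.843, -0.0], [-0.843, -0.538, 0.0], [-0.0, -0.0, -1.0]]
ft_force: [-0.2, -0.7, -0.5]
finger_gap: 0.99
finger_force: 0.0
time: 8.65
ee_pos: [502.9, -243.7, 182.4]
tcp_rot: [[0.538, -0.843, 0.001], [-0.843, -0.538, -0.0], [0.001, -0.0, -1.0]]
ft_force: [-0.6, -0.4, 0.2]
finger_gap: 0.994
finger_force: 0.0
8.65 [ 502.90969525 -243.68680772  182.42888223] [-3.11098629e+01  3.75041931e+00  9.70468964e+01  7.59035436e-04
  7.91549976e+01  1.16370278e+02] -147.48027526117014
wing px [267.78270266 207.30819689] red [267.07069763 222.00179166]
```

View pics/w4.png

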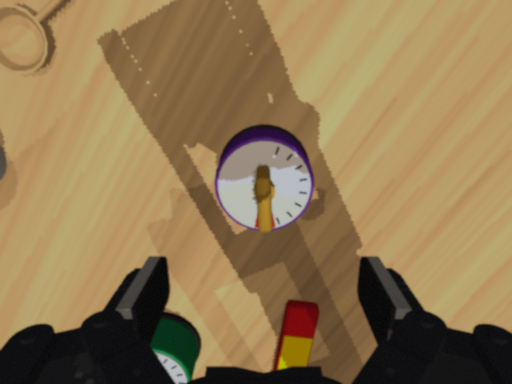

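The wing (264,200) points at the red mark, with red visible beside it near (258,222), and the gap widened at the end as the pads met the stop. I'll check with numbers from this view and the fixed cameras.

```bash
python3 - <<'E'
from h import *
from cell import camera
v=np.load('w4.npz'); K,R,t=v['K'],v['R'],v['t']; im=v['img']; M=masks(im)
yy,xx=np.mgrid[:384,:512]; m=(M['brass']&(np.hypot(xx-264,yy-195)<36)).astype(np.uint8); n,l,st,ce=cv2.connectedComponentsWithStats(m); m=l==1+st[1:,4].argmax()
P=np.array([onplane(K,R,t,q,92)[:2] for q in np.argwhere(m)[:,::-1]]); ev=np.linalg.eigh(np.cov(P.T))[1][:,1]; print(np.degrees(np.arctan2(ev[1],ev[0]))%180)
a=im[140:250,205:325]; b=camera('scene')['img'][150:212,110:178]
cv2.imwrite('pics/d.png',np.hstack([cv2.resize(a,(400,400)),cv2.resize(b,(400,400))])[...,::-1])
E
```

```text
124.63707036107051
```

View pics/d.png

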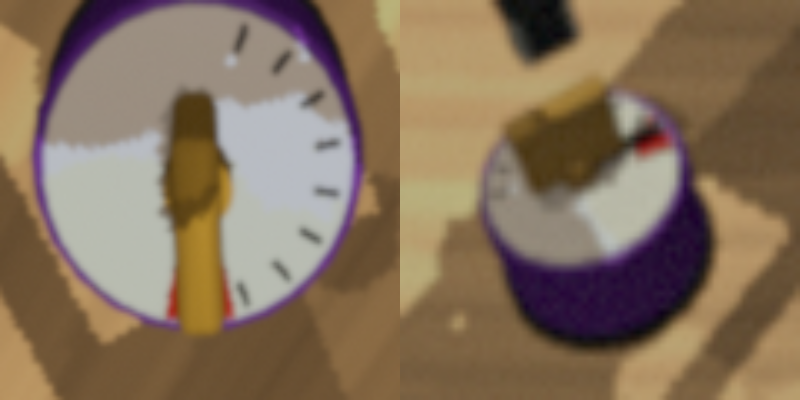

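The wing measures 124.6° and the red centre 122–125°. The black pointer lies across the red patch in both views, with red showing on both sides. The hand is clear, so I'm handing in.

```bash
python3 -c "from cell import hand_in;print(hand_in())"
```

```text
the job is handed in; nothing more can be done
None
```

I wound the purple timer to its stop in two holds, letting go at about 1.5 rad; its pointer is on the red mark, the orange and green timers were not touched, and the job is handed in (no verdict came back).

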